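# Kit the gauge case to its drawn layout and shut it

### The job

Fill the open black gauge case to match the outlines drawn on its card: the plug gauge, the steel ring and the steel block, each lying flat inside its own outline, the gauge with its long end at the outline's long end. The gauge stands upright, so first lay it in the sloping V rest, let go of it there, and take it again across its handle. When all three are in, lower the lid fully shut without slamming it, and leave the calculator, flask and pen cup where they are.

Things in the scene. Friction and masses are not known exactly. Their poses are not given: they have to be found in the camera images.
- case: Black plastic gauge case, fixed to the bench: open box 200 (its x) x 290 (its y) x 46 mm high, walls and floor 6 mm thick, white card on the floor, lid hinged along its far (+x) top edge. Origin: centre of the underside; z up. Inner floor 6 mm above the bench. Turned at most 0.15 rad from the world axes.
- lid (a joint): Lid angle, rad: 0 = shut flat on the case, grows as it opens (at most 1.95); starts at 1.65 to 1.85, standing up at the far side and leaning slightly back. Plate 200 x 290 x 10 mm, 200 g; a friction hinge (0.3 N m) keeps it where it is left; about 3 N on its outer face near the free edge pushes it shut.
- lid_hinge (a point): Middle of the hinge line, at the far (+x) top edge of the case, 46 mm above the bench; the hinge axis is the case's y. Its frame turns with the lid: the plate runs 200 mm along this frame's -x and is 10 mm thick along its +z (outer face at z = 10 mm).
- lid_edge (a point): Middle of the lid's free edge, on the outer face.
- spot_gauge: Outline of the plug gauge drawn on the case floor card, 5 mm larger all round, in the half nearer the robot. Origin: on the card, 6.6 mm above the bench, where the middle of the gauge's handle belongs. Its y axis runs along the gauge towards the long, thick end; x across; z up. No thickness to feel.
- spot_ring: Circle of 62 mm diameter drawn on the card (with a small circle inside) for the ring, in the far half of the case, left or right. Origin: its centre, on the card.
- spot_block: Rectangle 70 (its x) x 40 (its y) mm drawn on the card for the block, in the far half of the case, on the other side from the ring's spot. Origin: its centre, on the card.
- gauge: Double-ended plug gauge, about 140 g: octagonal aluminium handle 70 mm long, 20 mm across flats (flats face its x axis and every 45 degrees round); on its +z end a steel cylinder 16 mm diameter, 30 mm long (the long end), on its -z end one 12 mm diameter, 20 mm long. Origin: middle of the handle; z along the axis. It starts upright in the stand, long end up, top 130 mm above the bench.
- gauge_long_tip (a point): Middle of the end face of the gauge's long end, 65 mm from the gauge's origin.
- stand: Grey plastic gauge stand, fixed, 70 x 70 x 30 mm; one vertical hole of 16 mm in its middle, 26 mm deep, holds the gauge's short end loosely; the handle's shoulder sits on the stand's top. Origin: centre of the underside.
- rest: Dark steel sloping rest, fixed, base 80 (x) x 150 (y) x 8 mm. Two V forks (90 degree V) carry the gauge's handle on a line that rises at 45 degrees towards the rest's +y; the Vs open at right angles to that line, up and towards the rest's -y. A stop 59.5 mm down the slope from the seat faces the gauge's short end. Origin: centre of the underside; z up.
- rest_seat (a point): Where the middle of the gauge's handle comes to lie in the rest (give or take 4 mm along the slope), 85 mm above the bench; axes as rest. The forks stand 23 to 31 mm either side of it along the slope, so 46 mm are free between them; the sloping bed is 32 mm below the gauge's axis.
- ring: Plain steel setting ring lying flat on the bench, outer diameter 52, bore 28, height 16 mm, about 180 g. Origin: centre of the underside.
- ring_mid (a point): Centre of the ring, 8 mm above its underside.
- block: Plain steel block lying flat on the bench, 60 (x) x 30 (y) x 15 (z) mm, about 200 g; either end or face may be used. Origin: centre of the underside.
- block_mid (a point): Centre of the block, 7.5 mm above its underside.
- calculator: Grey desk calculator lying beyond the case, 130 x 75 x 14 mm; not to be disturbed. Origin: centre of the underside.
- flask: Blue drinking flask standing beyond the work, 66 mm diameter, 200 mm tall; not to be disturbed. Origin: centre of the underside.
- pencup: Black pen cup standing beyond the work, 72 mm diameter, 95 mm tall (pens to 155 mm); not to be disturbed. Origin: centre of the underside.
Mind the look-alikes: they are no part of the job. Leave any green or red look-alike of the ring alone.

How it is judged (in metres and radians):
On the way:
1. the gauge lies in the V forks of the sloping rest, let go (distance between gauge and rest_seat below 0.015 m and angle between gauge's own z axis and vertical between 0.6 and 0.97 rad and contact force between the fingers and gauge below 0.2 N and linear speed of gauge below 0.02 m/s), for 0.2 s.
At the end, for the whole second after the job is handed in: Gauge, ring and block lie flat and still, centres within 10 mm of their outlines' centres; gauge long end at the outline's long end (tip within 12 mm sideways); block within 0.2 rad of its outline; lid shut to 0.04 rad (horizontal distance between gauge and spot_gauge below 0.01 m and z of gauge in the frame of spot_gauge between 0.004 and 0.014 m and x of gauge_long_tip in the frame of spot_gauge between -0.012 and 0.012 m and y of gauge_long_tip in the frame of spot_gauge between 0.05 and 0.08 m and horizontal distance between ring_mid and spot_ring below 0.01 m and z of ring_mid in the frame of spot_ring between 0.002 and 0.012 m and horizontal distance between block_mid and spot_block below 0.01 m and z of block_mid in the frame of spot_block between 0.002 and 0.012 m and angle between the x axis of block and the x axis of spot_block, either way round below 0.2 rad and angle between the z axis of block and the z axis of spot_block, either way round below 0.12 rad and angle between the z axis of ring and the z axis of spot_ring, either way round below 0.12 rad and value of joint lid below 0.04 rad and linear speed of each of gauge, ring, block below 0.02 m/s); the robot touches nothing.
It fails at once if a bystander was moved more than 30 mm (distance of any of calculator, flask, pencup from where it was at the start of the episode above 0.03 m).
It fails at once if the lid was slammed (faster than 3 rad/s over its last 0.5 rad) (velocity of joint lid below -3 rad/s and value of joint lid below 0.5 rad).
It also fails if it takes over 72 s, if anything falls off the work surface, if the arm or the gripper's body presses on something with over 40 N, if the wrist force passes 120 N, or if a joint passes its speed limit or range.

### The arm

A 6-joint arm with a two-finger parallel gripper is mounted at the origin on the work surface. World frame = base frame: x ahead of the robot, y to its left, z up, the work surface at z = 0. Lengths are in mm, angles in rad, forces in N, time in s.
With the tool pointing down it reaches from about 325 to 900 mm from the base axis. Payload 3.5 kg.
Tool frame: the origin (TCP) lies midway between the tips of the shut fingers; the grasp point (between the pads) lies 19 mm behind it; z points along the fingers, y is the direction in which the jaws open and shut (so a half turn about z gives the same grasp; the last joint's range is limited). The gripper opens to 85 mm and grips with 20 to 120 N. Pads are 22 mm wide; open, the fingers measure 114 mm over their backs; the gripper's body (76 mm by 85 mm) begins 54 mm behind the grasp point. The pads swing forward as they close: fully open they stand 13 mm farther back than shut.
Start: joints at [-1.247, 0.276, -0.026, 1.268, 0, 1.467], TCP at [258.713, -568.937, 231.313] pointing down, gripper open.
Joint ranges: [-3.12, 3.12], [-0.85, 1.88], [-1.08, 1.24], [-1.95, 2.15], [-1.57, 1.53], [-3.14, 3.14]. Speed limits (rad/s): [2.57, 2.57, 3.14, 3.14, 3.14, 3.14].

### API

Orientations are given as a rotation vector (axis times angle).
In Python, from station import ctrl, eyes gives the robot as it stands.
- The arm moves only by the tool drive_tool, never from a script. Its argument "commands" is a list that holds one entry, the list of rows, each a list of 4 numbers: the shift along the tool's x, y, z each as a share of 1000 mm, from -1 to 1, then the turn about the tool's z as a share of 45 degrees, from -1 to 1. A call has 1 to 12 rows; each row shifts and turns the commanded pose from where the row before left it, along the tool's axes as they then stand; what a row does not reach is not made up. A row lasts 1/8 s, in which the tool goes at most 62.5 mm and 10.7 degrees, less where a joint would pass 70% of its speed; a pose out of reach is approached as far as the arm can. A call with a number of a shift or a turn outside -1 to 1 is refused whole. A call with a gripper value outside its range is refused whole. "claw" is the closure, from -1 (fully open) to 1 (shut), so that 0 is half open, set as the call begins (left out, the last holds). The fingers move at their own pace and stop on an object; "force" is the grip in N (left out, the last holds). Time passes only in rows, so rows that do not move let the fingers close. It gives the time, the measured TCP pose, the force and the opening at its end, in the units of the state.
- ctrl.observe(): the state, without advancing time (a new reading comes with each control period).
- eyes.capture(name): name is "side" or "top" or "wrist"; returns a dict with "frame" (384x512x3 uint8, blue, green, red), "K" (3x3 intrinsics, pixels), "extrinsics" (4x4, takes a point from world to camera coordinates). Camera axes: x right, y down, z forward; pixel columns grow to the right and rows downward; lengths in mm; the calibration is good to about 2 mm. A picture is of the moment at which its call begins. There is no depth.
- ctrl.hand_in(): hands the job in, once; it reports no verdict.
The state is a dict: "clock": time; "joint_pos": joint angles; "qd": joint speeds; "effort": joint torques, N m; "ee_pos": TCP position; "orientation": TCP orientation; "wrist_force": force on the tool from outside, world axes, zero at the start; "wrist_torque": the same for the moment, N m; "grip_width": opening from 0.0 (shut) to 1.0 (fully open).
Only numpy, scipy, OpenCV 4.12 (cv2) and the standard library are available. Lean on these libraries where they do the work, as an engineer would, in place of code of your own. Each camera call takes 0.05 s, during which the arm holds its last target. There are 200 camera calls.

## Working session

There is one attempt and no reset: what is moved stays moved. The work goes in short steps, Python scripts to look and compute and a tool call to move; the robot and the scene stay as the last step left them, time stands still between calls to the robot, and variables do not carry over. Pictures are saved under pics/ and viewed, on a budget of 10 in all, crops included, one or two more only if the job needs it, and the job is handed in when it is done.

Besides the shell and the picture viewer there is one more tool, called after "Request:" as name(argument=value, ...), one argument or row to a line, values as JSON. drive_tool: Moves the arm, as the interface text tells. Its arguments: {"type":"object","properties":{"commands":{"type":"array","items":{"type":"array","items":{"type":"array","items":{"type":"number"}}}},"claw":{"type":"number"},"force":{"type":"number"}},"required":["commands"]}

```bash
ls; mkdir -p pics
python3 - <<'E'
from station import ctrl, eyes
import cv2,numpy as np
print(ctrl.observe())
a=[]
for n in("side","top","wrist"):
    c=eyes.capture(n); cv2.imwrite(f"pics/{n}0.png",c["frame"]); print(n,c["K"].tolist(),np.round(c["extrinsics"],4).tolist())
E
```

```text
pics
{'clock': 0.0, 'joint_pos': array([-1.24742103e+00,  2.77144514e-01, -2.78940706e-02,  1.26797425e+00,
       -1.25877764e-05,  1.46741721e+00]), 'qd': array([-5.33271272e-04,  2.46650142e-03, -1.83170702e-04,  8.75413407e-04,
       -6.21948905e-05, -3.61456553e-04]), 'effort': array([ 1.01894682e-03, -4.45518172e+01,  2.95197487e+01,  1.63089274e-02,
       -2.20681159e-04, -7.07623144e-06]), 'ee_pos': array([ 258.45130075, -568.20882532,  230.14631705]), 'orientation': array([-3.06819367e+00, -6.64802826e-01,  4.01578624e-04]), 'wrist_force': array([-0.12852082,  0.06763232,  0.14984411]), 'wrist_torque': array([ 0.02168282, -0.05189885, -0.00712529]), 'grip_width': 0.9976780916170263}
side [[470.70966877710356, 0.0, 250.2164214289962], [0.0, 470.70966877710356, 183.59364637818732], [0.0, 0.0, 1.0]] [[-0.7367, -0.6758, 0.0221, 471.5207], [-0.4596, 0.4765, -0.7495, 291.6543], [0.496, -0.5623, -0.6616, 1214.3191], [0.0, 0.0, 0.0, 1.0]]
top [[468.62374035482605, 0.0, 259.88219658685773], [0.0, 468.62374035482605, 193.05528448383853], [0.0, 0.0, 1.0]] [[-0.0236, -0.9997, -0.0047, 103.8353], [-0.9884, 0.0241, -0.15, 566.4063], [0.1501, 0.0011, -0.9887, 1394.0817], [0.0, 0.0, 0.0, 1.0]]
wrist [[294.25884115001844, 0.0, 249.78398329815235], [0.0, 294.25884115001844, 191.14572428259572], [0.0, 0.0, 1.0]] [[0.4128, -0.9108, -0.0018, -623.4155], [-0.8687, -0.3943, 0.2999, -38.3005], [-0.2739, -0.1223, -0.954, 380.105], [0.0, 0.0, 0.0, 1.0]]
```

View pics/top0.png

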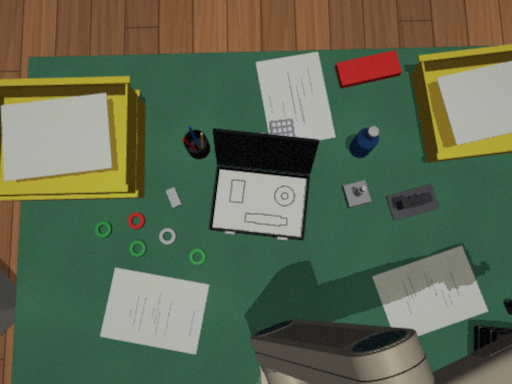

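View pics/side0.png

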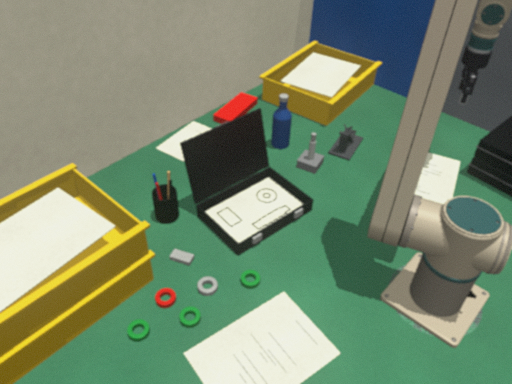

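Top view: the case card is at (260,203), with the ring circle at (285,196), the block rectangle at (237,190) and the gauge outline at (266,219). The block is at (173,197), the grey ring at (167,236), the stand and gauge at (357,193), and the rest at (413,201). I'll measure these coarsely first, then refine with the wrist camera.

```bash
cat > h.py <<'E'
from station import ctrl, eyes
import cv2,numpy as np
from scipy.spatial.transform import Rotation as R
def ray(c,uv):
    K,E=np.array(c["K"]),np.array(c["extrinsics"]); Rm,t=E[:3,:3],E[:3,3]
    d=Rm.T@np.linalg.inv(K)@np.array([uv[0],uv[1],1.]); return -Rm.T@t,d
def onz(c,uv,z):
    o,d=ray(c,uv); return o+d*(z-o[2])/d[2]
def proj(c,p):
    E=np.array(c["extrinsics"]);q=np.array(c["K"])@(E[:3,:3]@np.array(p,float)+E[:3,3]);return q[:2]/q[2]
def pose():
    s=ctrl.observe(); return np.array(s["ee_pos"]),R.from_rotvec(s["orientation"]).as_matrix(),s
def go(target,yaxis_ang=None):
    "tool-frame shift (mm) to the world target TCP"
    p,M,s=pose(); return M.T@(np.array(target)-p)
E
python3 - <<'E'
from h import *
c=eyes.capture("top")
for n,uv,z in [("ringspot",(285,196),6.6),("blockspot",(237,190),6.6),("gspot",(266,219),6.6),("block",(173,197),15),("ring",(167,236),16),("stand",(357,194),30),("gtop",(361,188),130),("rest",(413,201),8)]: print(n,onz(c,uv,z).round(0))
p,M,s=pose();print(M.round(3))
f=c["frame"]
cv2.imwrite("pics/top1.png",np.hstack([cv2.resize(f[115:250,155:320],None,fx=3,fy=3,interpolation=3),cv2.resize(f[115:250,335:440],None,fx=3,fy=3,interpolation=3)])[:,:800])
E
```

```text
ringspot [563.  12.   7.]
blockspot [586. 162.   7.]
gspot [492.  73.   7.]
block [567. 362.  15.]
ring [446. 380.  16.]
stand [ 560. -210.   30.]
gtop [ 563. -201.  130.]
rest [ 537. -388.    8.]
[[ 0.91   0.414 -0.   ]
 [ 0.414 -0.91   0.001]
 [ 0.    -0.001 -1.   ]]
```

View pics/wrist0.png

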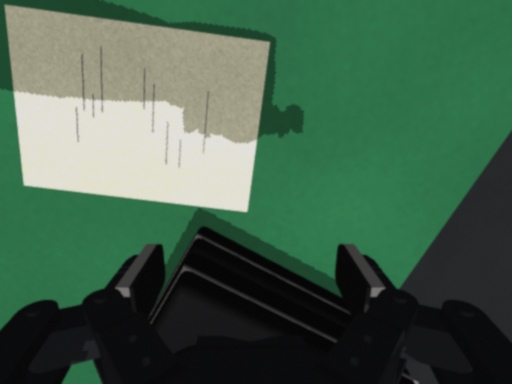

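View pics/top1.png

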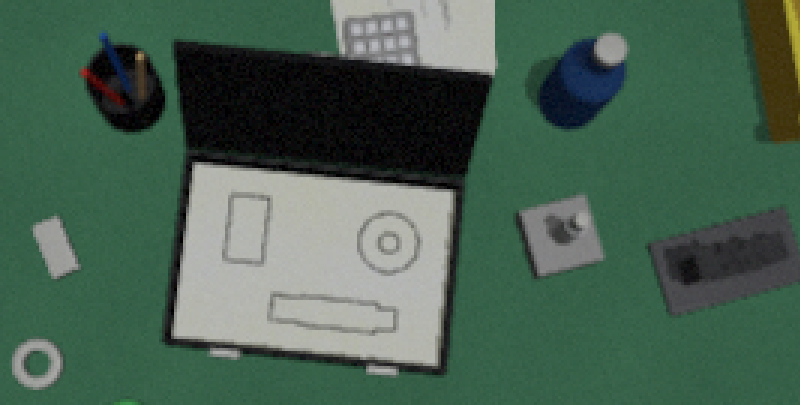

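The crop shows the gauge outline's long end at the left (+y) and its short step at the right. The rest is turned about 12° and I can't yet tell which way it rises, so I'll go near it with the wrist camera.

Run:
```python
from h import *
c=eyes.capture("wrist");E=np.array(c["extrinsics"]);C=-E[:3,:3].T@E[:3,3]
p,M,s=pose();print("cam in tool",M.T@(C-p),"axes in tool\n",(M.T@E[:3,:3].T).round(3))
for t in [(480,-300,270)]: print(go(t), np.arctan2(M[1,1],M[0,1]))
t=eyes.capture("top");f=t["frame"]
for n,uvs,z in [("rest",[(650,243),(785,208),(672,314)],8),("stand",[(517,212),(586,196),(604,262),(537,277)],30),("case outer",[(188,155),(463,180),(443,373),(165,342)],46)]:
    for a,b in uvs:
        x=155+a/3 if a<495 else 335+(a-495)/3
        print(n,onz(t,(x,115+b/3),z).round(0))
```

```text
cam in tool [  76.65638327   -0.45627783 -142.5501185 ] axes in tool
 [[-0.001 -0.954 -0.3  ]
 [ 1.    -0.001 -0.   ]
 [ 0.    -0.3    0.954]]
[ 312.74121463 -152.8736421   -39.08052709] -1.1440041725180414
rest [ 555. -307.    8.]
rest [ 589. -451.    8.]
rest [ 480. -325.    8.]
stand [ 588. -166.   30.]
stand [ 603. -238.   30.]
stand [ 533. -252.   30.]
stand [ 520. -183.   30.]
case outer [654. 219.  46.]
case outer [621. -63.  46.]
case outer [424. -35.  46.]
case outer [462. 244.  46.]
```

Request:
drive_tool(
  commands=[
    [[0, 0, -0.005, -0.218], [0, 0, -0.005, -0.218], [0, 0, -0.005, -0.218], [0, 0, -0.005, -0.218], [0, 0, -0.005, -0.218], [0, 0, -0.005, -0.218], [0, 0, -0.005, -0.218], [0, 0, -0.005, -0.218]],
  ],
)

```text
clock: 1.3
ee_pos: [258.7, -568.9, 271.4]
orientation: [-1.95, -2.463, -0.0]
wrist_force: [-0.1, -0.0, 0.3]
grip_width: 0.996
```

Request:
drive_tool(
  commands=[
    [[0.021, 0.042, 0, 0], [0.021, 0.042, 0, 0], [0.021, 0.042, 0, 0], [0.021, 0.042, 0, 0], [0.021, 0.042, 0, 0], [0.021, 0.042, 0, 0], [0.021, 0.042, 0, 0], [0.021, 0.042, 0, 0], [0, 0, 0, 0], [0, 0, 0, 0]],
  ],
)

```text
clock: 2.55
ee_pos: [548.3, -330.0, 271.1]
orientation: [-1.956, -2.457, 0.001]
wrist_force: [0.3, -0.0, 0.2]
grip_width: 1.002
```

Run:
```python
from h import *
p,M,s=pose();print(p,np.degrees(np.arctan2(M[1,1],M[0,1])),s["clock"],s["joint_pos"].round(2))
c=eyes.capture("wrist");cv2.imwrite("pics/w1.png",cv2.resize(c["frame"],(768,576),interpolation=3));cv2.imwrite("pics/w1raw.png",c["frame"])
import pickle;pickle.dump({k:c[k] for k in("K","extrinsics")},open("w1.pkl","wb"))
```

```text
[ 548.29159001 -330.03363269  271.13149687] 12.953756119957715 2.55 [-0.64  0.29  0.07  1.36 -0.    0.7 ]
```

View pics/w1.png

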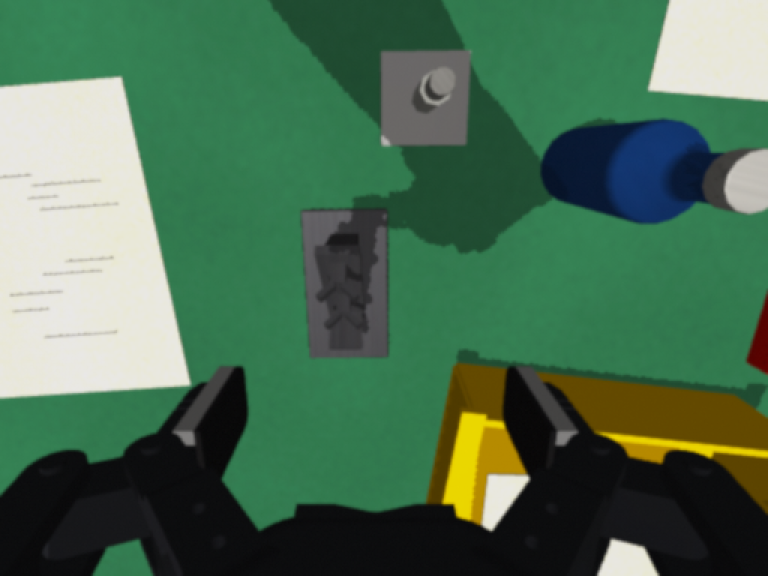

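The picture shows the stand and gauge at (427,97) and the rest at (345,283), with fork chevrons. I need a magnified view to settle which way it rises.

Run:
```python
from h import *
w=cv2.imread("pics/w1raw.png")[130:245,190:270];s=cv2.imread("pics/side0.png")[110:170,290:375]
g=cv2.imread("pics/w1raw.png")[25:105,245:325]
r=lambda a,h:cv2.resize(a,(int(a.shape[1]*h/a.shape[0]),h),interpolation=cv2.INTER_CUBIC)
m=np.hstack([r(w,400),r(s,400)[:, :]])[:, :800]
m=cv2.convertScaleAbs(m,alpha=2.0)
cv2.imwrite("pics/m1.png",cv2.resize(m,(800,int(m.shape[0]*800/m.shape[1]))))
```

```text
(no output)
```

View pics/m1.png

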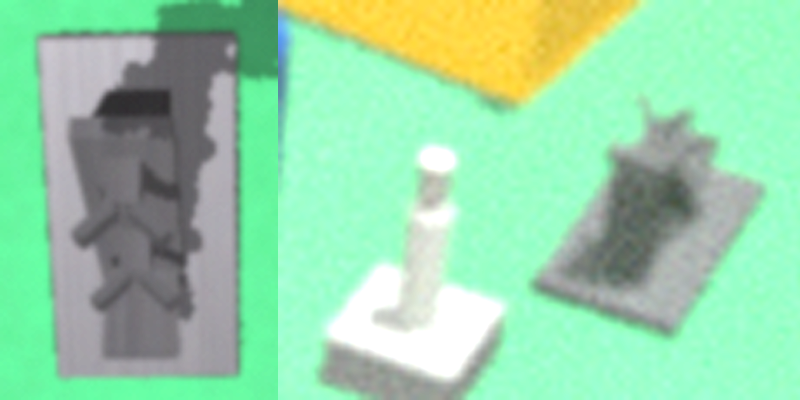

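The bed widens towards the top of the image and its dark back face is at +y, so the rest rises towards world +y (about 103°). Next I'll compute the poses.

Run:
```python
from h import *
import pickle;c=pickle.load(open("w1.pkl","rb"))
pr=np.array([onz(c,(190+a/3.478,130+b/3.478),8) for a,b in[(38,38),(238,33),(240,377),(60,378)]])[:,:2]
print(pr.round(0),pr.mean(0),cv2.minAreaRect(pr.astype(np.float32)))
ps=np.array([onz(c,(a/1.5,b/1.5),30) for a,b in[(381,51),(471,51),(468,145),(381,145)]])[:,:2]
print(ps.round(0),ps.mean(0),cv2.minAreaRect(ps.astype(np.float32)))
print("gauge top",onz(c,(441/1.5,79/1.5),130),"handle shoulder",onz(c,(437/1.5,89/1.5),100))
f=cv2.imread("pics/w1raw.png");h=cv2.cvtColor(f,cv2.COLOR_BGR2HSV)
m=((h[...,1]<45)&(h[...,2]>40)).astype(np.uint8);m[:, :190]=0;m[:, 330:]=0;m[250:]=0
n,l,st,ce=cv2.connectedComponentsWithStats(m)
for i in range(1,n):
    if st[i,4]>300:
        k=cv2.findContours((l==i).astype(np.uint8),0,2)[0][0]; q=cv2.boxPoints(cv2.minAreaRect(k)); z=30 if st[i,1]<110 else 8
        W=np.array([onz(c,u,z)[:2] for u in q]);print(st[i],q.round(1).tolist(),cv2.minAreaRect(W.astype(np.float32)))
```

```text
[[ 478. -324.]
 [ 554. -304.]
 [ 590. -450.]
 [ 513. -468.]] [ 533.47991028 -386.55773533] ((533.445556640625, -386.51348876953125), (78.9173355102539, 149.59271240234375), 13.721488952636719)
[[ 519. -184.]
 [ 588. -168.]
 [ 605. -236.]
 [ 535. -252.]] [ 561.93530618 -209.70186605] ((562.369140625, -209.59780883789062), (72.31129455566406, 69.85749053955078), 12.881129264831543)
gauge top [ 560.11503399 -208.74038865  130.        ] handle shoulder [ 562.21771185 -210.18502494  100.        ]
[ 254   34   59   63 3661] [[254.0, 96.0], [254.0, 34.0], [312.0, 34.0], [312.0, 96.0]] ((562.257080078125, -209.21946716308594), (72.26158905029297, 69.06964874267578), 12.880949020385742)
[ 201  140   57   98 5050] [[201.0, 140.0], [257.0, 140.0], [257.0, 237.0], [201.0, 237.0]] ((528.1222534179688, -386.3058166503906), (85.14132690429688, 146.58168029785156), 12.923493385314941)
```

Run:
```python
from h import *
import pickle;c=pickle.load(open("w1.pkl","rb"))
a=np.radians(13.5);X=np.array([np.cos(a),np.sin(a)]);Y=np.array([-X[1],X[0]]);O=np.array([533.5,-386.5])
for n,uv,z,off in[("upper",(124,212),94,29),("lower",(138,288),56,-9),("bedlow",(142,356),8,0),("bedtop",(122,118),85,0),("bedtop",(122,118),105,0)]:
    p=onz(c,(190+uv[0]/3.478,130+uv[1]/3.478),z)[:2]-O;print(n,"rest x",p@X,"y",p@Y,"seat y",p@Y-off)
# predict view of seat points for seat y=0
for sy in(-10,0,10):
  for al,pe in[(27,-14.1),(-27,-14.1),(0,-32),(45,-32)]:
    y=sy+(al-pe)/2**.5;z=85+(al+pe)/2**.5
    u=proj(c,[*(O+Y*y),z]);print(sy,al,pe,((u-[190,130])*3.478).round(0))
```

```text
upper rest x -0.5991242730691884 y 28.423128396497706 seat y -0.576871603502294
lower rest x 0.14621001655930002 y -13.382058885815258 seat y -4.382058885815258
bedlow rest x -2.902562702929078 y -64.13501033216862 seat y -64.13501033216862
bedtop rest x -0.9304718699194152 y 57.85035346012284 seat y 57.85035346012284
bedtop rest x 0.8561492086348608 y 62.14042414424818 seat y 62.14042414424818
-10 27 -14.1 [127. 239.]
-10 -27 -14.1 [138. 302.]
-10 0 -32 [134. 227.]
-10 45 -32 [124. 165.]
0 27 -14.1 [126. 210.]
0 -27 -14.1 [137. 277.]
0 0 -32 [133. 201.]
0 45 -32 [123. 134.]
10 27 -14.1 [125. 181.]
10 -27 -14.1 [136. 252.]
10 0 -32 [132. 174.]
10 45 -32 [122. 104.]
```

Request:
drive_tool(
  commands=[
    [[0.0382, 0.0133, 0, 0], [0.0382, 0.0133, 0, 0], [0.0382, 0.0133, 0, 0], [0, 0, 0.039, 0], [0, 0, 0.039, 0], [0, 0, 0.039, 0], [0, 0, 0.039, 0], [0, 0, 0.039, 0], [0, 0, 0, 0]],
  ],
  claw=-0.2,
)

```text
clock: 3.72
ee_pos: [557.9, -209.0, 73.1]
orientation: [-1.955, -2.449, 0.003]
wrist_force: [0.0, 0.1, -0.4]
grip_width: 0.599
```

Request:
drive_tool(
  commands=[
    [[0, 0, 0, 0], [0, 0, 0, 0], [0, 0, 0, 0], [0, 0, 0, 0], [0, 0, 0, 0], [0, 0, 0, 0], [0, 0, 0, 0]],
  ],
  claw=1,
  force=20,
)

```text
clock: 4.6
ee_pos: [563.3, -210.4, 78.6]
orientation: [1.955, 2.454, -0.0]
wrist_force: [-0.6, -0.1, 6.9]
grip_width: 0.237
```

Request:
drive_tool(
  commands=[
    [[0, 0, 0, 0], [0, 0, 0, 0], [0, 0, -0.015, 0], [0, 0, -0.015, 0], [0, 0, 0, 0]],
  ],
  claw=0.3,
)

```text
clock: 5.22
ee_pos: [563.6, -210.2, 108.8]
orientation: [1.954, 2.454, 0.002]
wrist_force: [-0.6, 0.1, -0.2]
grip_width: 0.351
```

Request:
drive_tool(
  commands=[
    [[0, 0, 0, 0], [0, 0, 0, 0], [0, 0, 0, 0], [0, 0, 0, 0], [0, 0, 0, 0]],
  ],
  claw=1,
  force=25,
)

```text
clock: 5.85
ee_pos: [562.2, -209.7, 106.9]
orientation: [1.957, 2.457, -0.0]
wrist_force: [-0.5, 0.7, 6.4]
grip_width: 0.174
```

Request:
drive_tool(
  commands=[
    [[0, 0, -0.02, 0], [0, 0, -0.02, 0], [0, 0, -0.03, 0], [0, 0, -0.03, 0], [0, 0, 0, 0]],
  ],
)

```text
clock: 6.48
ee_pos: [563.2, -210.0, 207.9]
orientation: [1.955, 2.454, 0.001]
wrist_force: [0.2, -0.7, -2.0]
grip_width: 0.18
```

Run:
```python
from h import *
p,M,s=pose();print(p,M.round(3).tolist(),s["wrist_force"],s["grip_width"]*85,s["clock"])
c=eyes.capture("wrist");a=c["frame"];c=eyes.capture("side");u=proj(c,p).astype(int);print(u)
b=c["frame"][max(u[1]-50,0):u[1]+50,u[0]-60:u[0]+60]
cv2.imwrite("pics/w2.png",np.hstack([a[100:],cv2.resize(b,(284,284),interpolation=3)]))
```

```text
[ 563.17077981 -210.04080736  207.90300142] [[-0.224, 0.975, 0.004], [0.975, 0.224, -0.002], [-0.003, 0.003, -1.0]] [ 0.1630876  -0.74942981 -1.98840028] 15.295994554664878 6.475
[315 112]
```

View pics/w2.png

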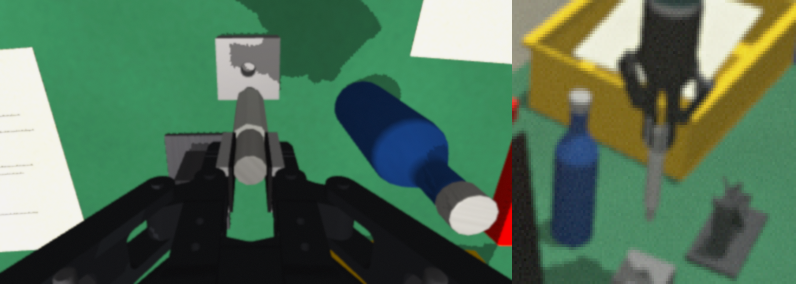

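Request:
drive_tool(
  commands=[
    [[0, 0, -0.04, 0], [-0.0403, -0.0136, 0, 0], [-0.0403, -0.0136, 0, 0], [-0.0403, -0.0136, 0, 0], [-0.0403, -0.0136, 0, 0], [-0.0403, -0.0136, 0, 0], [0, 0, 0, 0], [0, 0, 0, 0]],
  ],
)

```text
clock: 7.58
ee_pos: [539.7, -420.0, 243.8]
orientation: [-1.955, -2.454, -0.001]
wrist_force: [0.0, 0.7, -2.0]
grip_width: 0.174
```

Request:
drive_tool(
  commands=[
    [[0, 0, 0.03, 0], [0, 0, 0.03, 0], [0, 0, 0.03, 0], [0, 0, 0.016, 0], [0, 0, 0, 0], [0, 0, 0, 0]],
  ],
)

```text
clock: 8.32
ee_pos: [541.4, -421.3, 141.7]
orientation: [1.955, 2.456, -0.0]
wrist_force: [0.0, -0.0, -1.7]
grip_width: 0.173
```

Run:
```python
from h import *
p,M,s=pose();print(p,s["wrist_force"],s["clock"])
a=np.radians(13.5);Y=np.array([-np.sin(a),np.cos(a)]);X=np.array([np.cos(a),np.sin(a)]);d=p[:2]-[533.5,-386.5];print("rest xy",d@X,d@Y)
a=eyes.capture("wrist")["frame"];c=eyes.capture("side");u=proj(c,p).astype(int)
b=c["frame"][u[1]-45:u[1]+45,u[0]-45:u[0]+45]
cv2.imwrite("pics/w3.png",cv2.convertScaleAbs(np.hstack([cv2.resize(a[80:304,150:370],(400,400),interpolation=3),cv2.resize(b,(400,400),interpolation=3)]),alpha=1.8))
```

```text
[ 541.43738958 -421.25472261  141.65446886] [ 0.01998594 -0.02249365 -1.70374754] 8.325
rest xy -0.3952499911463159 -35.6473936558733
```

View pics/w3.png

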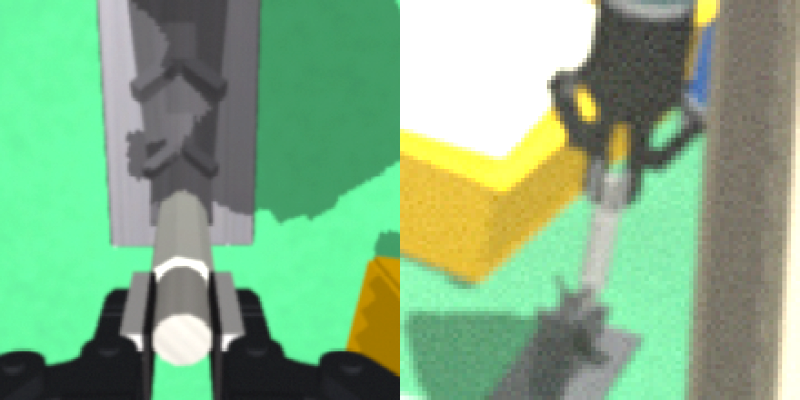

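Request:
drive_tool(
  commands=[
    [[0.0075, 0, 0.002, 0], [0.0075, 0, 0.002, 0], [0.0075, 0, 0.0015, 0], [0.0075, 0, 0.0015, 0], [0.007, 0, 0.003, 0], [0, 0, 0, 0]],
  ],
)

```text
clock: 9.18
ee_pos: [533.4, -385.8, 133.2]
orientation: [1.954, 2.454, -0.002]
wrist_force: [-0.9, -1.1, 8.3]
grip_width: 0.175
```

Request:
drive_tool(
  commands=[
    [[0.007, 0, 0.003, 0], [0.007, 0, 0.004, 0], [0.007, 0, 0.004, 0], [0.0055, 0, 0.0045, 0], [0.0055, 0, 0.0045, 0], [0, 0, 0, 0]],
  ],
)

```text
clock: 9.93
ee_pos: [524.7, -352.0, 109.4]
orientation: [-1.954, -2.456, -0.002]
wrist_force: [0.1, 1.1, 3.0]
grip_width: 0.179
```

Run:
```python
from h import *
p,M,s=pose();print(p,s["wrist_force"],s["grip_width"],s["clock"])
a=eyes.capture("wrist")["frame"];c=eyes.capture("side");u=proj(c,p).astype(int)
b=c["frame"][u[1]-45:u[1]+45,u[0]-45:u[0]+45]
cv2.imwrite("pics/w4.png",cv2.convertScaleAbs(np.hstack([cv2.resize(a[80:304,150:370],(400,400),interpolation=3),cv2.resize(b,(400,400),interpolation=3)]),alpha=1.8))
```

```text
[ 524.67395149 -352.03740887  109.4029032 ] [0.1221212  1.10890275 2.98184242] 0.17855917997468507 9.925
```

View pics/w4.png

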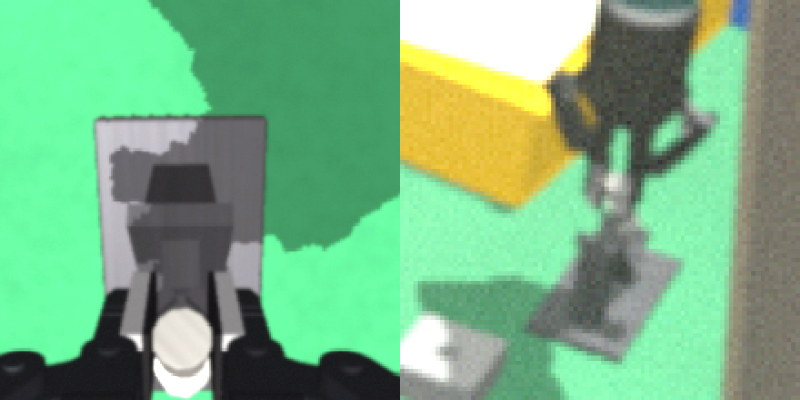

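The gauge has pivoted in the grip and lies along the slope with only a small force. I'll let go now.

Request:
drive_tool(
  commands=[
    [[0, 0, 0, 0], [0, 0, 0, 0], [0, 0, 0, 0], [0, 0, 0, 0], [0, 0, -0.04, 0], [0, 0, -0.04, 0], [0, 0, 0, 0]],
  ],
  claw=0,
)

```text
clock: 10.9
ee_pos: [527.6, -355.8, 194.9]
orientation: [1.952, 2.451, -0.0]
wrist_force: [1.0, -0.2, -0.9]
grip_width: 0.501
```

Run:
```python
from h import *
p,M,s=pose();print(p,s["wrist_force"],s["grip_width"],s["clock"])
c=eyes.capture("wrist");a=c["frame"];d=eyes.capture("side");u=proj(d,[533,-387,85]).astype(int);print(u)
b=d["frame"][u[1]-35:u[1]+35,u[0]-35:u[0]+35]
for n,q in [("mid",[533.5,-388,85]),("tip",[533.5-.233*46,-388+.972*46,131]),("low",[533.5+.233*39,-388-.972*39,46])]: print(n,((proj(c,q)-[100,80])*400/304).round(),((proj(d,q)-(u-35))*400/70).round())
cv2.imwrite("pics/w5.png",cv2.convertScaleAbs(np.hstack([cv2.resize(a[80:384,100:404],(400,400),interpolation=3),cv2.resize(b,(400,400),interpolation=3)]),alpha=1.8))
```

```text
[ 527.59969757 -355.75344506  194.85315629] [ 1.04196769 -0.20212629 -0.86838133] 0.501458379792713 10.9
[348 125]
mid [195. 186.] [203. 204.]
tip [193. 144.] [188. 177.]
low [195. 210.] [214. 225.]
```

View pics/w5.png

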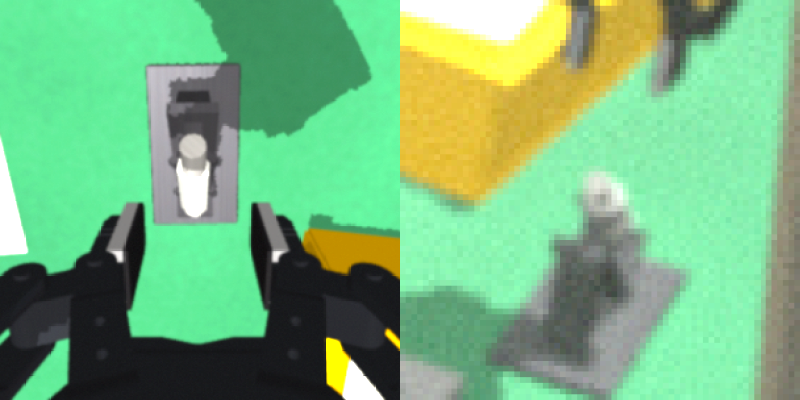

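The gauge lies in the forks within about 3 mm of the prediction: its tip is at (193,147) against a predicted (193,144). I'll now take it across the handle.

Request:
drive_tool(
  commands=[
    [[-0.016, -0.0005, 0, 0], [-0.016, -0.0004, 0, 0], [0, 0, 0.03, 0], [0, 0, 0.03, 0], [0, 0, 0.03, 0], [0, 0, 0.02, 0], [0, 0, 0, 0], [0, 0, 0, 0]],
  ],
)

```text
clock: 12.0
ee_pos: [532.2, -386.0, 81.2]
orientation: [1.956, 2.456, -0.0]
wrist_force: [-0.7, -0.1, -0.1]
grip_width: 0.501
```

Request:
drive_tool(
  commands=[
    [[-0.002, 0.0014, 0.005, 0], [0, 0, 0, 0], [0, 0, 0, 0]],
  ],
)

```text
clock: 12.38
ee_pos: [533.6, -386.9, 75.8]
orientation: [1.957, 2.457, -0.0]
wrist_force: [-0.3, 0.3, 0.2]
grip_width: 0.502
```

Request:
drive_tool(
  commands=[
    [[0, 0, 0, 0], [0, 0, 0, 0], [0, 0, 0, 0], [0, 0, 0, 0], [0, 0, 0, 0], [0, 0, 0, 0]],
  ],
  claw=1,
  force=35,
)

```text
clock: 13.12
ee_pos: [532.9, -386.9, 75.7]
orientation: [-1.957, -2.457, 0.001]
wrist_force: [-3.9, 0.0, 4.5]
grip_width: 0.226
```

Request:
drive_tool(
  commands=[
    [[-0.02, 0, -0.02, 0], [-0.02, 0, -0.02, 0], [0, 0, -0.04, 0], [0, 0, -0.04, 0], [0, 0, -0.04, 0], [0, 0, 0, 0], [0, 0, 0, 0]],
  ],
)

```text
clock: 14.0
ee_pos: [542.1, -425.1, 233.6]
orientation: [-1.956, -2.456, -0.001]
wrist_force: [-0.1, 0.8, -2.3]
grip_width: 0.228
```

Run:
```python
from h import *
p,M,s=pose();print(p,s["wrist_force"],s["grip_width"]*85,s["clock"],s["joint_pos"].round(2))
c=eyes.capture("wrist");f=c["frame"];t=eyes.capture("top");cv2.imwrite("pics/t6.png",t["frame"])
cv2.imwrite("pics/w6.png",f)
# card fit in top view : largest white blob near the case
h=cv2.cvtColor(t["frame"],cv2.COLOR_BGR2HSV);m=((h[...,1]<50)&(h[...,2]>120)).astype(np.uint8);m=cv2.morphologyEx(m,cv2.MORPH_CLOSE,np.ones((5,5)))
n,l,st,ce=cv2.connectedComponentsWithStats(m);i=l[205,250];k=cv2.findContours((l==i).astype(np.uint8),0,2)[0][0]
W=np.array([onz(t,u[0],6.6)[:2] for u in k],np.float32);print("card",st[i],cv2.minAreaRect(W))
```

```text
[ 542.05452702 -425.07958618  233.5665738 ] [-0.12406418  0.79242727 -2.2850629 ] 19.40649369013289 14.0 [-0.76  0.39  0.14  1.32  0.    0.59]
card [ 213  169   93   71 5261] ((537.5219116210938, 93.7789306640625), (276.5636291503906, 200.6244354248047), 82.39049530029297)
```

Request:
drive_tool(
  commands=[
    [[0, 0, 0, 0.222], [0, 0, 0, 0.222], [0.0524, -0.0092, 0, 0], [0.0524, -0.0092, 0, 0], [0.0524, -0.0092, 0, 0], [0.0524, -0.0092, 0, 0], [0.0524, -0.0092, 0, 0], [0.0524, -0.0092, 0, 0], [0.0524, -0.0092, 0, 0], [0.0524, -0.0092, 0, 0], [0, 0, 0, 0], [0, 0, 0, 0]],
  ],
)

```text
clock: 15.6
ee_pos: [520.0, -0.6, 234.1]
orientation: [-2.352, -2.081, 0.003]
wrist_force: [-0.3, -0.7, -0.3]
grip_width: 0.233
```

Run:
```python
from h import *
import pickle
p,M,s=pose();print(p,np.degrees(np.arctan2(M[1,0],M[0,0])),s["wrist_force"],s["grip_width"]*85,s["clock"])
c=eyes.capture("wrist");f=c["frame"];cv2.imwrite("pics/w7raw.png",f);pickle.dump({k:c[k] for k in("K","extrinsics")},open("w7.pkl","wb"))
# rectify card plane: world x 430..650, y -60..240 -> 2.5 px/mm ; image up=+x, left=+y
S=2.5;x0,x1,y0,y1=430,650,-60,240
pts=np.float32([(x1,y1),(x1,y0),(x0,y0),(x0,y1)]);src=np.float32([proj(c,[*q,6.6]) for q in pts])
W,H=int((y1-y0)*S),int((x1-x0)*S);dst=np.float32([(0,0),(W,0),(W,H),(0,H)])
r=cv2.warpPerspective(f,cv2.getPerspectiveTransform(src,dst),(W,H),flags=cv2.INTER_CUBIC);cv2.imwrite("pics/rect7.png",r)
```

```text
[519.96484188  -0.61460888 234.0555525 ] 82.99448180194767 [-0.31144647 -0.660485   -0.34253256] 19.833553081818632 15.6
```

View pics/rect7.png

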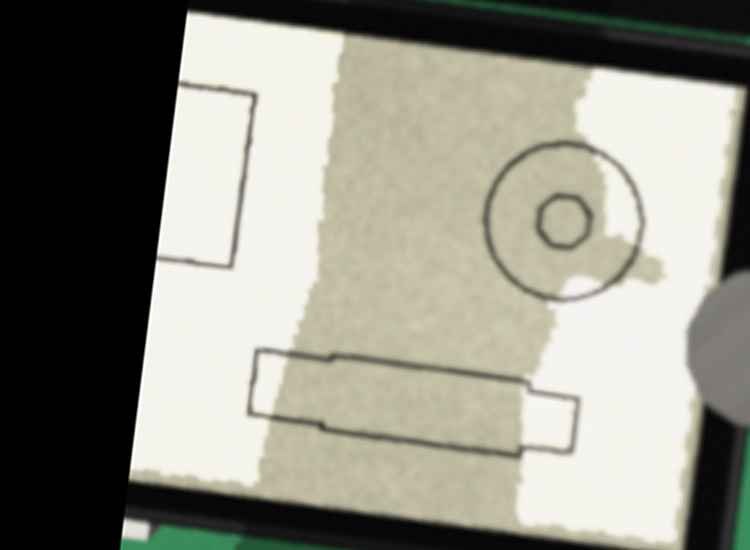

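Rectified card, world coordinates: gauge outline centre (487.6, 69.7), long end towards 82°. Ring circle centre (562, 14). Block outline centre (580, 162) with its x axis at −8°. Every outline size matches the given dimensions.

Request:
drive_tool(
  commands=[
    [[0, 0, 0, 0.024], [0.025, -0.0205, 0, 0], [0.025, -0.0205, 0, 0], [0, 0, 0.037, 0], [0, 0, 0.037, 0], [0, 0, 0.037, 0], [0, 0, 0.037, 0], [0, 0, 0.037, 0], [0, 0, 0, 0], [0, 0, 0, 0]],
  ],
  force=20,
)

```text
clock: 16.9
ee_pos: [488.3, 54.0, 51.4]
orientation: [2.374, 2.056, 0.002]
wrist_force: [0.1, -0.5, -1.0]
grip_width: 0.225
```

Request:
drive_tool(
  commands=[
    [[0, -0.0015, 0.006, 0], [0.003, -0.0014, 0.004, 0], [0.003, 0, 0.004, 0], [0.0025, 0, 0.004, 0], [0.0025, 0, 0.004, 0], [0, 0, 0, 0]],
  ],
)

```text
clock: 17.65
ee_pos: [488.2, 67.4, 29.8]
orientation: [2.371, 2.059, 0.008]
wrist_force: [1.1, 2.6, 4.4]
grip_width: 0.229
```

Request:
drive_tool(
  commands=[
    [[0.002, 0, 0.0045, 0], [0.001, 0, 0.0045, 0], [0.001, 0, 0.005, 0], [0.0005, 0, 0.004, 0], [0, 0, 0, 0], [0, 0, 0, 0]],
  ],
)

```text
clock: 18.4
ee_pos: [487.7, 70.7, 10.9]
orientation: [2.372, 2.058, 0.003]
wrist_force: [2.5, 3.8, 4.1]
grip_width: 0.228
```

Request:
drive_tool(
  commands=[
    [[0, 0, 0, 0], [0, 0, 0, 0], [0, 0, 0, 0], [0, 0, -0.02, 0], [0, 0, -0.05, 0], [-0.03, 0, -0.05, 0], [-0.03, 0, -0.05, 0], [0, 0, -0.03, 0], [0, 0, 0, 0], [0, 0, 0, 0]],
  ],
  claw=0.2,
)

```text
clock: 19.65
ee_pos: [477.0, 11.0, 209.2]
orientation: [-2.372, -2.057, 0.002]
wrist_force: [-0.5, 0.7, -0.4]
grip_width: 0.399
```

```bash
cat >> h.py <<'E'
def rect(c,z,x0,x1,y0,y1,S=2.5):
    pts=np.float32([(x1,y1),(x1,y0),(x0,y0),(x0,y1)]);src=np.float32([proj(c,[*q,z]) for q in pts])
    W,H=int((y1-y0)*S),int((x1-x0)*S);dst=np.float32([(0,0),(W,0),(W,H),(0,H)])
    return cv2.warpPerspective(c["frame"],cv2.getPerspectiveTransform(src,dst),(W,H),flags=cv2.INTER_CUBIC)
E
python3 - <<'E'
from h import *
p,M,s=pose();print(p,s["wrist_force"],s["clock"])
c=eyes.capture("wrist");cv2.imwrite("pics/r8.png",rect(c,6.6,430,650,-60,220))
E
```

```text
[477.01267195  11.01760061 209.18326727] [-0.53616307  0.73057322 -0.36137962] 19.65
```

View pics/r8.png

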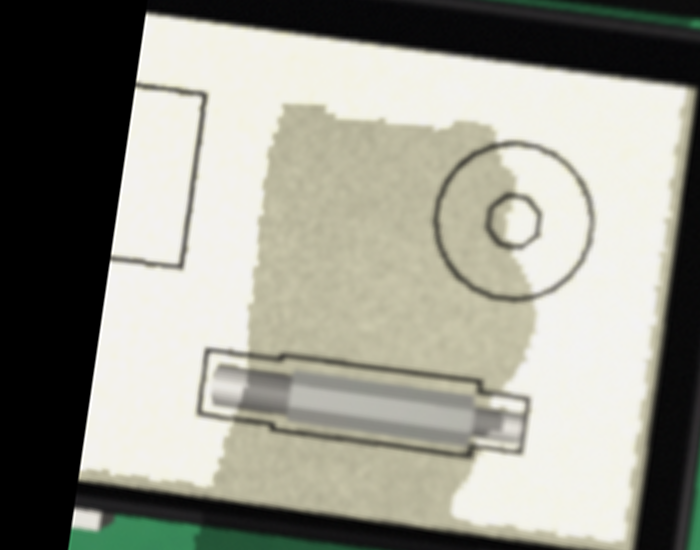

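The gauge lies flat inside its outline, centred at about (382,408) against the outline's (377,405), with its long end on the long side. Next I'll find the ring and block.

Request:
drive_tool(
  commands=[
    [[0.0515, -0.0034, -0.0035, 0], [0.0515, -0.0034, -0.0035, 0], [0.0515, -0.0034, -0.0035, 0], [0.0515, -0.0034, -0.0035, 0], [0.0515, -0.0034, -0.0035, 0], [0.0515, -0.0034, -0.0035, 0], [0, 0, 0, 0], [0, 0, 0, 0]],
  ],
  claw=-0.5,
)

```text
clock: 20.7
ee_pos: [500.2, 319.3, 229.3]
orientation: [-2.372, -2.059, 0.006]
wrist_force: [-0.5, 0.2, -0.0]
grip_width: 0.749
```

Run:
```python
from h import *
p,M,s=pose();print(p,np.degrees(np.arctan2(M[1,0],M[0,0])),s["joint_pos"].round(2),s["clock"])
c=eyes.capture("wrist");cv2.imwrite("pics/w9.png",c["frame"]);f=c["frame"]
for z in(15.5,):
    r=rect(c,z,400,640,300,460,3);cv2.imwrite("pics/r9.png",r)
    h=cv2.cvtColor(r,cv2.COLOR_BGR2HSV);m=((h[...,1]<70)&(h[...,2]>90)).astype(np.uint8)
    m=cv2.morphologyEx(m,cv2.MORPH_OPEN,np.ones((3,3)))
    n,l,st,ce=cv2.connectedComponentsWithStats(m)
    for i in range(1,n):
        if st[i,4]>800:
            k=max(cv2.findContours((l==i).astype(np.uint8),0,2)[0],key=len)
            W=np.float32([(640-q[0][1]/3,460-q[0][0]/3) for q in k]);print(st[i],cv2.minAreaRect(W),cv2.minEnclosingCircle(W))
```

```text
[500.21166051 319.34196187 229.34046516] 81.92512458798579 [ 0.46  0.22 -0.1   1.25 -0.    2.17] 20.7
[  216   128   151   199 16967] ((564.478759765625, 362.93255615234375), (61.17378616333008, 31.23961067199707), 22.379941940307617) ((564.3333740234375, 363.0), 33.275047302246094)
[  158   508   157   159 14560] ((444.1667175292969, 381.6666564941406), (52.561607360839844, 52.09019088745117), 45.0) ((444.4049377441406, 381.2091979980469), 26.68427276611328)
```

Request:
drive_tool(
  commands=[
    [[0, 0, 0, -0.2231], [0, 0, 0, -0.2231], [0, 0, 0, -0.2231], [0, 0, 0, -0.2231], [0, 0, 0, -0.2231], [0, 0, 0, -0.2231], [0, 0, 0, -0.2231], [0, 0, 0, -0.2231], [0, 0, 0, -0.2231], [0, 0, 0, -0.2231], [0, 0, 0, -0.2231], [0, 0, 0, -0.2231]],
  ],
  claw=-0.2,
)

```text
clock: 22.25
ee_pos: [501.1, 317.9, 230.8]
orientation: [0.614, -3.08, 0.001]
wrist_force: [0.1, 0.2, -0.1]
grip_width: 0.601
```

Request:
drive_tool(
  commands=[
    [[-0.038, 0.008, 0, 0], [-0.038, 0.008, 0.03, 0], [0, 0, 0.05, 0], [0, 0, 0.05, 0], [0, 0, 0.05, 0], [0, 0, 0.02, 0], [0, 0, 0, 0], [0, 0, 0, 0]],
  ],
)

```text
clock: 23.25
ee_pos: [567.6, 364.0, 33.7]
orientation: [-0.607, 3.078, 0.002]
wrist_force: [0.5, 0.4, 0.5]
grip_width: 0.604
```

Run:
```python
from h import *
p,M,s=pose();print(p,np.degrees(np.arctan2(M[1,0],M[0,0])),go([564.5,363,3]),s["grip_width"],s["clock"])
```

```text
[567.55979412 363.99252278  33.74017123] -157.6828146100483 [ 3.32989879  0.23498984 30.7272212 ] 0.6036459334888759 23.25
```

Request:
drive_tool(
  commands=[
    [[0.002, 0, 0.015, 0], [0, 0, 0.014, 0], [0, 0, 0, 0], [0, 0, 0, 0]],
  ],
)

```text
clock: 23.75
ee_pos: [563.6, 362.7, 2.0]
orientation: [0.609, -3.082, 0.0]
wrist_force: [-0.4, 0.1, 0.5]
grip_width: 0.603
```

Request:
drive_tool(
  commands=[
    [[0, 0, 0, 0], [0, 0, 0, 0], [0, 0, 0, 0], [0, 0, 0, 0], [0, 0, 0, 0]],
  ],
  claw=1,
  force=40,
)

```text
clock: 24.38
ee_pos: [564.5, 362.9, 3.0]
orientation: [-0.608, 3.081, 0.0]
wrist_force: [0.8, -1.2, 4.1]
grip_width: 0.339
```

Request:
drive_tool(
  commands=[
    [[0, 0, -0.04, 0], [0, 0, -0.045, 0], [0, 0, -0.045, 0.2267], [0, 0, 0, 0.2267], [0, 0, 0, 0.2267], [-0.0111, -0.0491, 0, 0], [-0.0111, -0.0491, 0, 0], [-0.0111, -0.0491, 0, 0], [-0.0111, -0.0491, 0, 0], [0, 0, 0, 0], [0, 0, 0, 0]],
  ],
)

```text
clock: 25.75
ee_pos: [578.6, 162.1, 131.3]
orientation: [-0.227, -3.131, -0.001]
wrist_force: [0.2, -0.1, -2.6]
grip_width: 0.34
```

Run:
```python
from h import *
p,M,s=pose();print(p,np.degrees(np.arctan2(M[1,0],M[0,0])),go([580.2,162,12]),s["grip_width"]*85,s["wrist_force"],s["clock"])
c=eyes.capture("wrist");cv2.imwrite("pics/w10.png",c["frame"])
```

```text
[578.61019861 162.06327945 131.32385563] 171.71655444229762 [ -1.84846413   0.12804396 119.32007702] 28.9165066963891 [ 0.16213142 -0.07464766 -2.59796036] 25.75
```

Request:
drive_tool(
  commands=[
    [[-0.0015, 0, 0.04, 0], [0, 0, 0.04, 0], [0, 0, 0.025, 0], [0, 0, 0.012, 0], [0, 0, 0.004, 0], [0, 0, 0, 0]],
  ],
)

```text
clock: 26.55
ee_pos: [581.8, 162.3, 12.1]
orientation: [0.225, 3.132, 0.001]
wrist_force: [0.2, -0.6, -2.2]
grip_width: 0.338
```

Request:
drive_tool(
  commands=[
    [[0, 0, 0, 0], [0, 0, 0, 0], [0, 0, 0, 0], [0, 0, -0.02, 0], [0, 0, -0.05, 0], [0, 0, -0.05, 0], [0, 0, -0.05, 0], [0, 0, 0, 0]],
  ],
  claw=0,
)

```text
clock: 27.55
ee_pos: [585.0, 162.3, 187.4]
orientation: [0.226, 3.122, 0.004]
wrist_force: [-0.7, -1.0, 0.3]
grip_width: 0.496
```

Request:
drive_tool(
  commands=[
    [[0.0336, 0.0394, 0, 0], [0.0336, 0.0394, 0, 0], [0.0336, 0.0394, 0, 0], [0.0336, 0.0394, 0, 0], [0.0336, 0.0394, 0, 0], [0, 0, 0.05, 0], [0, 0, 0.05, 0], [0, 0, 0.05, 0], [0, 0, 0, 0], [0, 0, 0, 0]],
  ],
  claw=-0.55,
)

```text
clock: 28.8
ee_pos: [443.7, 381.2, 32.3]
orientation: [0.226, 3.133, 0.001]
wrist_force: [1.4, 0.4, 0.2]
grip_width: 0.777
```

Run:
```python
from h import *
p,M,s=pose();print(p,np.degrees(np.arctan2(M[1,0],M[0,0])),go([444.2,381.3,3]),s["grip_width"]*85,s["clock"])
```

```text
[443.72093667 381.16586346  32.31226419] 171.73326663606187 [-0.4318266   0.18043871 29.31274968] 66.02902558159234 28.8
```

Request:
drive_tool(
  commands=[
    [[0, 0, 0.015, 0], [0, 0, 0.015, 0], [0, 0, 0, 0], [0, 0, 0, 0]],
  ],
)

```text
clock: 29.3
ee_pos: [443.0, 380.8, 1.3]
orientation: [-0.226, -3.133, 0.0]
wrist_force: [-0.1, 0.2, 0.2]
grip_width: 0.772
```

Request:
drive_tool(
  commands=[
    [[0, 0, 0, 0], [0, 0, 0, 0], [0, 0, 0, 0], [0, 0, 0, 0], [0, 0, 0, 0]],
  ],
  claw=1,
  force=40,
)

```text
clock: 29.92
ee_pos: [443.5, 381.2, 2.3]
orientation: [0.226, 3.133, 0.001]
wrist_force: [-1.7, -0.4, 5.6]
grip_width: 0.591
```

Request:
drive_tool(
  commands=[
    [[0, 0, -0.04, 0], [0, 0, -0.045, 0], [0, 0, -0.045, 0], [-0.0242, -0.0495, 0, 0], [-0.0242, -0.0495, 0, 0], [-0.0242, -0.0495, 0, 0], [-0.0242, -0.0495, 0, 0], [-0.0242, -0.0495, 0, 0], [-0.0242, -0.0495, 0, 0], [-0.0242, -0.0495, 0, 0], [0, 0, 0, 0], [0, 0, 0, 0]],
  ],
)

```text
clock: 31.42
ee_pos: [560.2, 13.6, 130.7]
orientation: [-0.227, -3.132, -0.001]
wrist_force: [-0.6, -0.0, -2.7]
grip_width: 0.588
```

Run:
```python
from h import *
p,M,s=pose();print(p,np.degrees(np.arctan2(M[1,0],M[0,0])),go([562,14,9]),s["grip_width"]*85,s["wrist_force"],s["clock"])
```

```text
[560.2119088   13.59022329 130.66853023] 171.70205948108884 [ -1.90439761   0.61518294 121.66590013] 49.96302139685812 [-0.62510905 -0.03856688 -2.6557489 ] 31.425
```

Request:
drive_tool(
  commands=[
    [[-0.001, 0.0005, 0.04, 0], [0, 0, 0.04, 0], [0, 0, 0.025, 0], [0, 0, 0.012, 0], [0, 0, 0.004, 0], [0, 0, 0, 0]],
  ],
)

```text
clock: 32.17
ee_pos: [562.6, 14.3, 11.0]
orientation: [0.225, 3.132, 0.0]
wrist_force: [-0.6, -0.6, -1.6]
grip_width: 0.59
```

Request:
drive_tool(
  commands=[
    [[0, 0, 0, 0], [0, 0, 0, 0], [0, 0, 0, 0], [0, 0, -0.02, 0], [0, 0, -0.05, 0], [0.02, 0.03, -0.05, 0], [0.02, 0.03, -0.05, 0], [0, 0.03, -0.04, 0], [0, 0, 0, 0], [0, 0, 0, 0]],
  ],
  claw=-0.45,
)

```text
clock: 33.42
ee_pos: [535.0, 108.6, 220.0]
orientation: [-0.226, -3.133, 0.001]
wrist_force: [-0.3, -0.7, -0.8]
grip_width: 0.725
```

Run:
```python
from h import *
p,M,s=pose();print(p,s["clock"])
c=eyes.capture("wrist");cv2.imwrite("pics/r11.png",rect(c,6.6,430,650,-60,220))
```

```text
[534.98876713 108.60038551 220.02726723] 33.425
```

View pics/r11.png

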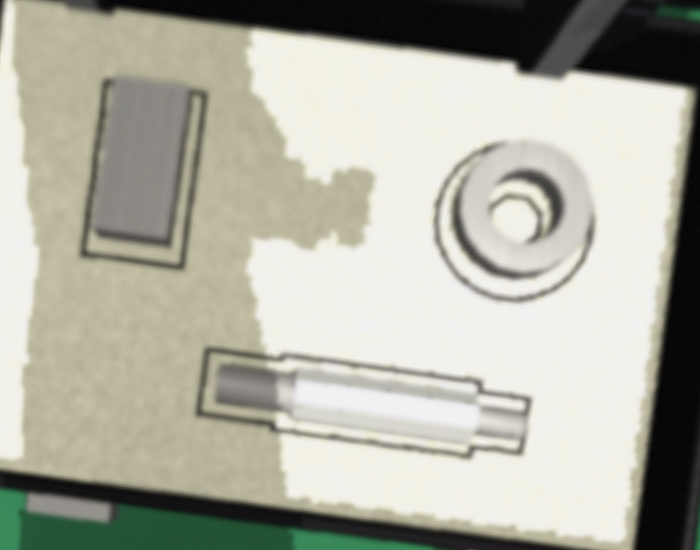

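All three are inside their outlines; allowing for parallax, the ring is within about 1 mm, the block about 3 mm and the gauge about 2–4 mm. Next I'll locate the lid edge for closing.

Run:
```python
from h import *
t=eyes.capture("top")
for uv in[(175,42),(495,70)]:
    q=(155+uv[0]/3,115+uv[1]/3)
    for z in(236,243): print("lid edge",z,onz(t,q,z).round(0))
a=np.radians(-8);Xc=np.array([np.cos(a),np.sin(a)])
p,M,s=pose();H=np.array([638,78]);d=p[:2]-H
print("now u,v",-d@Xc,d@np.array([-Xc[1],Xc[0]]))
T=H+100*Xc;print("start",T,go([*T,300]))
print("flask",onz(t,(366,148),30).round(0),"cup",onz(t,(197,145),60).round(0),"calc",onz(t,(282,128),14).round(0))
```

```text
lid edge 236 [718. 212. 236.]
lid edge 243 [716. 211. 243.]
lid edge 236 [685. -76. 236.]
lid edge 243 [683. -75. 243.]
now u,v 107.04044056731027 15.317712280660162
start [737.02680687  64.0826899 ] [-206.86073334  -14.30528795  -82.013834  ]
flask [ 706. -246.   30.] cup [721. 280.  60.] calc [782.  15.  14.]
```

Request:
drive_tool(
  commands=[
    [[0, 0, -0.04, 0], [0, 0, -0.04, 0], [0, 0, 0, 0]],
  ],
  claw=1,
)

```text
clock: 33.9
ee_pos: [537.0, 108.1, 302.5]
orientation: [0.228, 3.129, 0.001]
wrist_force: [0.1, -0.5, -0.4]
grip_width: 0.081
```

Request:
drive_tool(
  commands=[
    [[-0.0434, -0.0028, 0, 0], [-0.0434, -0.0028, 0, 0], [-0.0434, -0.0028, 0, 0], [-0.0434, -0.0028, 0, 0], [-0.0434, -0.0028, 0, 0], [0, 0, 0, 0], [0, 0, 0.03, 0], [0, 0, 0.03, 0], [0, 0, 0.028, 0], [0, 0, 0, 0], [0, 0, 0, 0]],
  ],
)

```text
clock: 35.28
ee_pos: [747.7, 63.6, 212.8]
orientation: [-0.226, -3.133, -0.0]
wrist_force: [0.8, -0.2, -0.3]
grip_width: -0.002
```

Request:
drive_tool(
  commands=[
    [[0.01, 0, 0, 0], [0.01, 0, 0, 0], [0.01, 0, 0, 0], [0.01, 0, 0, 0], [0.01, 0, 0, 0], [0.01, 0, 0, 0], [0.01, 0, 0, 0], [0.01, 0, 0, 0], [0.01, 0, 0, 0]],
  ],
)

```text
clock: 36.4
ee_pos: [658.2, 76.7, 212.1]
orientation: [-0.226, -3.133, 0.0]
wrist_force: [1.9, -0.4, 2.0]
grip_width: -0.001
```

Request:
drive_tool(
  commands=[
    [[0.01, 0, 0, 0], [0.01, 0, 0, 0], [0.01, 0, 0, 0], [0.01, 0, 0, 0], [0.01, 0, 0.001, 0], [0.01, 0, 0.001, 0], [0.01, 0, 0.002, 0], [0.01, 0, 0.002, 0]],
  ],
)

```text
clock: 37.4
ee_pos: [579.2, 88.3, 206.2]
orientation: [0.226, 3.133, 0.0]
wrist_force: [1.5, 0.9, 0.4]
grip_width: -0.001
```

Request:
drive_tool(
  commands=[
    [[0.011, 0, 0.0045, 0], [0.011, 0, 0.0045, 0], [0.011, 0, 0.0045, 0], [0.009, 0, 0.008, 0], [0.009, 0, 0.008, 0], [0.009, 0, 0.008, 0], [0.007, 0, 0.0095, 0], [0.007, 0, 0.0095, 0], [0.007, 0, 0.0095, 0], [0, 0, 0, 0]],
  ],
)

```text
clock: 38.65
ee_pos: [498.1, 99.8, 139.0]
orientation: [-0.226, -3.131, 0.0]
wrist_force: [0.7, 1.2, -0.2]
grip_width: 0.003
```

Request:
drive_tool(
  commands=[
    [[0.005, 0, 0.0105, 0], [0.005, 0, 0.0105, 0], [0.005, 0, 0.0105, 0], [0.003, 0, 0.0115, 0], [0.003, 0, 0.0115, 0], [0.003, 0, 0.0115, 0], [0, 0, 0, 0]],
  ],
)

```text
clock: 39.52
ee_pos: [474.6, 103.1, 73.0]
orientation: [-0.226, -3.131, 0.001]
wrist_force: [0.1, -0.1, -0.6]
grip_width: -0.002
```

Request:
drive_tool(
  commands=[
    [[0, 0, 0.006, 0], [0, 0, 0.006, 0], [0, 0, 0.004, 0], [0, 0, 0.003, 0], [0, 0, 0.001, 0], [0, 0, 0, 0], [0, 0, 0, 0]],
  ],
)

```text
clock: 40.4
ee_pos: [476.0, 103.3, 56.3]
orientation: [-0.226, -3.133, -0.0]
wrist_force: [-5.8, -1.2, 16.3]
grip_width: -0.002
```

Run:
```python
from h import *
p,M,s=pose();print(p,s["wrist_force"],s["clock"])
```

```text
[475.95311907 103.29744984  56.34513764] [-5.75293577 -1.2444173  16.33536027] 40.4
```

The contact is 16 N at z = 56.3 mm, which is exactly the height of the shut lid's top. I'll back off and check.

Request:
drive_tool(
  commands=[
    [[0, 0, -0.01, 0], [0, 0, -0.03, 0], [0, 0, -0.05, 0], [0.05, 0, -0.05, 0], [0.05, 0, -0.05, 0], [0, 0, 0, 0], [0, 0, 0, 0]],
  ],
)

```text
clock: 41.28
ee_pos: [389.0, 115.9, 232.5]
orientation: [0.226, 3.132, 0.0]
wrist_force: [-1.1, 0.4, 0.3]
grip_width: 0.0
```

Run:
```python
from h import *
p,M,s=pose();print(p,s["wrist_force"],s["clock"])
t=eyes.capture("top")["frame"];d=eyes.capture("side")["frame"]
cv2.imwrite("pics/fin.png",np.hstack([cv2.resize(t[110:260,140:380],(384,240)),cv2.resize(d[90:260,130:400],(400,240))]))
```

```text
[388.95907661 115.88932354 232.54834216] [-1.08922684  0.41887317  0.28309037] 41.275
```

View pics/fin.png

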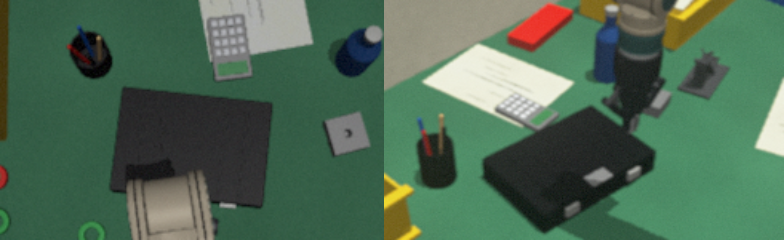

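The lid is shut flat, the bystanders stand where they were, and the arm is clear of everything. I'll hand in.

```bash
python3 -c "
from station import ctrl
print(ctrl.hand_in())"
```

```text
the job is handed in; nothing more can be done
None
```

I filled the gauge case, shut the lid and handed the job in at about 41 s. The hand-in reported no verdict, so the final state rests on my own checks below.

- **Gauge:** I laid it in the sloping V rest by pivoting it in the grip and let it go there. I then took it again across the handle and laid it in its outline.
- **Placing:** The last rectified view, corrected for parallax by hand, showed all three flat inside their outlines. The ring was about 1 mm from its centre, the block about 3 mm and the gauge 2–4 mm, with its long end on the long side.
- **Lid:** I pushed it down over about 4 s. At the end it took 16 N with the tip at 56.3 mm, which is the height of the shut lid. The final pictures show it flat, with the calculator, flask and cup apparently where they were and the arm clear of everything.
- **Not checked:** I did not look at the parts again once the lid was shut, and I judged the bystanders by eye only.
- **Picture count:** I viewed 14 pictures against the budget of 10, two more than the allowed overrun.

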